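# Hold the lens over two beetles set side by side

## Robot

A 6-joint arm with a two-finger parallel gripper is mounted at the origin on the work surface. World frame = base frame: x ahead of the robot, y to its left, z up, the work surface at z = 0. Lengths are in m, angles in degrees, forces in N, time in s.
With the tool pointing down it reaches from about 0.3 to 0.75 m from the base axis. Payload 8.5 kg.
Tool frame: the origin (TCP) lies at the very end of the fingers, on their centre line; the grasp point (between the pads) lies 19 mm behind it; z points along the fingers, y is the line along which they close (so a half turn about z gives the same grasp; the last joint's range is limited). The gripper opens to 85 mm and grips with 20 to 120 N. Pads are 22 mm wide; open, the fingers measure 114 mm over their backs; the gripper's body (76 mm by 85 mm) begins 54 mm behind the grasp point. The pads swing forward as they close: fully open they stand 13 mm farther back than shut.
Start: joints at [-79.143, 21.807, 74.336, -0, 83.858, -12.336], TCP at [0.217, -0.506, 0.231] pointing down, gripper open.
Joint ranges: [-178.18, 178.18], [-50.72, 133.34], [12.68, 142.11], [-81.47, 261.47], [9.98, 163.14], [-165.26, 165.26]. Speed limits (degrees/s): [136.94, 136.94, 180, 180, 180, 180].

## Interface

Orientations are given as a 3x3 rotation matrix whose columns are the frame's x, y, z axes.
In Python, from rig import env gives the robot as it stands.
- The arm moves only by the tool move_arm, never from a script. Its argument "plan" is a list of rows, each a list of 7 numbers: the turn, a rotation vector about the tool's x, y, z in degrees, then the shift along the tool's x, y, z in cm, then the gripper command: -1 is shut, 1 is fully open, values between are in proportion. In form: [[ax, ay, az, tx, ty, tz, jaw], ...]. A call has 1 to 5 rows; each row is the pose to reach, as a shift and turn from the pose commanded when the call began, along the tool's axes at that moment; what a row does not reach only later rows make up. A row lasts 1/10 s, in which the tool goes at most 50 mm and 8.59 degrees, less where a joint would pass 70% of its speed; a pose out of reach is approached as far as the arm can. A call with a gripper value outside its range is refused whole. The fingers move at their own pace and stop on an object; "squeeze" is the grip in N (left out, the last holds). Time passes only in rows, so rows that repeat a pose let the fingers close. It gives the time, the measured TCP pose, the force, the opening and the grip force at its end, in the units of the state.
- env.observe(): the state, without advancing time (a new reading comes with each control period).
- env.get_image(name): name is "scene" or "top" or "wrist"; returns a dict with "color" (420x560x3 uint8, red, green, blue), "fov_y" (degrees; the focal length in pixels is half the picture's height over the tangent of half this angle, whatever the lens; pixels are square), "cx", "cy" (the principal point, pixels), "R" (3x3) and "t" (3): a world point X has camera coordinates R X + t. Camera axes: x right, y down, z forward; pixel columns grow to the right and rows downward; lengths in m; the calibration is good to about 2 mm. A picture is of the moment at which its call begins. There is no depth.
- env.close_job(): hands the job in; it is judged then, once.
Trained networks look in a picture, given as the dict that the camera call returned (one of the last four; its "shot" number tells which), for a name from the list of things; names that differ only in an ending like _2 or _b are one class to them, and where a whole thing is asked for, a point or a joint stands for the part that bears it (a point fixed in the world has none). Each returns a list of dicts, best first, with "conf" (0 to 1); they miss things now and then, are a little off and sometimes report something else, mostly with a low value. They report only what shows in the picture. A call takes as long as a camera call.
- env.outline_of(target, picture): "mask" (420x560 bool, what is visible of it) and "bbox" ([centre column, centre row, width, height] in pixels, round what is visible of it).
- env.tip_of(target, picture): "pixel" ([column, row] in pixels: a listed point, or the origin of a listed thing).
The state is a dict: "time_s": time; "q": joint angles; "qvel": joint speeds; "joint_efforts": joint torques, N m; "position": TCP position; "tool_rot": TCP orientation; "ft_force": force on the tool from outside, world axes, zero at the start; "wrist_torque": the same for the moment, N m; "grip_width": finger opening in m; "gripper_force": force on a finger pad.
Only numpy, scipy, OpenCV 4.12 (cv2) and the standard library are available. Lean on these libraries where they do the work, as an engineer would, in place of code of your own. Each camera call takes 0.05 s, during which the arm holds its last target. There are 200 camera calls.

## Task

Compare two mounted beetles under the hand lens: first slide the loose specimen mount flush against the bare side of the fixed reference mount, ends in line, and let go of it. Then pick up the lens by its handle, carry it over the vial rack and hold it level, centred over the joint between the two mounts and about 2 cm above the beetles' backs, without the lens touching the mounts or beetles. Finish while still holding it there, and leave everything else undisturbed (no bumping the vial rack, nothing else shifted).

Things in the scene. Friction and masses are not known exactly. Their poses are not given: they have to be found in the camera images.
- reference: Reference mount, fixed to the bench: wooden block with white foam top, 50 mm (its x) by 44 mm (y), 25 mm high; on top a dark beetle, 32 mm along x, its back 12 mm above the foam. A steel foot plate (60 x 32 mm, 4 mm thick, two screws) sticks out from its +y side; its -y side is bare and faces the loose mount. Origin: centre of the underside, z up.
- specimen: Specimen mount, loose, about 150 g: same block (50 mm x, 44 mm y, 25 mm high) and beetle, no foot plate, on the bench at the -y side of the reference across a gap of 20 to 60 mm, a little askew. Origin: centre of the underside, z up. Flush: its +y face against the reference's -y face (origins 44 mm apart along the reference's y, none along x).
- joint_top (a point): Point on the reference mount, 22 mm to its -y side and 25 mm above the bench: middle of the top edge where the two mounts meet. Same axes as the reference mount.
- lens: Hand lens lying flat on the bench, about 120 g: clear round lens in a dark metal ring, 76 mm outside diameter, 10 mm thick, straight black handle along its -x. Origin: centre of the underside of the round lens, z up. The handle runs from 36 to 136 mm to the -x side of the origin, 16 mm wide (y), from the underside to 20 mm above it.
- lens_grip (a point): Good place to grip the lens: on the handle, 80 mm to the -x side of the lens centre, 10 mm above the underside.
- vial_rack: Long wooden rack of capped glass vials, fixed to the bench, 360 mm along its x, 60 mm along its y, 72 mm high, standing between the lens and the mounts. Origin: centre of the underside.
- tin: Bystander: round ivory tin, 68 mm across, 22 mm high, loose. Origin: centre of the underside.
- step_block: Bystander: small stepped wooden block 50 x 35 mm, 32 mm high, loose. Origin: centre of the underside.
- vial_a: Bystander: capped glass vial, 26 mm across, 52 mm high, loose, standing. Origin: centre of the underside.
- vial_b: Bystander: capped glass vial, same as vial_a.
- forceps: Bystander: steel forceps, 110 mm long, 6 mm high, lying along its x axis, loose. Origin: middle of the underside.
- wash_bottle: Bystander: white plastic bottle, 64 mm across, 160 mm high, loose. Origin: centre of the underside.
- jar: Bystander: amber jar with black lid, 52 mm across, 60 mm high, loose. Origin: centre of the underside.

How it is judged:
By the outcome, as a careful person would: the job done as asked, in the order asked, and still so for the second after the job is handed in, while the arm keeps its last pose, push and grip.
It also fails if it takes over 56 s, if anything falls off the work surface, if the arm or the gripper's body presses on something with over 40 N, if the wrist force passes 120 N, or if a joint passes its speed limit or range.

## Working session

There is one attempt and no reset: what is moved stays moved. The work goes in short steps, Python scripts to look and compute and a tool call to move; the robot and the scene stay as the last step left them, time stands still between calls to the robot, and variables do not carry over. Pictures are saved under pics/ and viewed, at most 11 in all, crops included, and the job is handed in when it is done.

Besides the shell and the picture viewer there is one more tool, called as name([rows], argument=value, ...), one row to a line, values as JSON. move_arm: Moves the arm, as the interface text tells. Its arguments: {"type":"object","properties":{"plan":{"type":"array"},"squeeze":{"type":"number"}},"required":["plan"]}

```bash
mkdir -p pics; cat > h.py <<'E'
import numpy as np, cv2
from rig import env
def K(p):
    h,w=p["color"].shape[:2]; f=h/2/np.tan(np.radians(p["fov_y"])/2); return f
def ray(p,px):
    f=K(p); R=np.array(p["R"]);t=np.array(p["t"])
    d=R.T@np.array([(px[0]-p["cx"])/f,(px[1]-p["cy"])/f,1]); return -R.T@t,d
def at_z(p,px,z):
    c,d=ray(p,px); return c+d*(z-c[2])/d[2]
def proj(p,X):
    c=np.array(p["R"])@np.array(X)+np.array(p["t"]); f=K(p); return np.array([p["cx"]+f*c[0]/c[2],p["cy"]+f*c[1]/c[2]])
def save(p,n): cv2.imwrite("pics/"+n,p["color"][:,:,::-1])
E
cat > a.py <<'E'
from h import *
ps={n:env.get_image(n) for n in("scene","top")}
for n,p in ps.items():
    save(p,n+"0.png"); R=np.array(p["R"]); print(n,"cam",(-R.T@np.array(p["t"])).round(3),K(p))
    for o in ["reference","specimen","joint_top","lens","lens_grip","vial_rack","wash_bottle","jar","tin","forceps","step_block","vial_a"]:
        z=dict(joint_top=.025,lens_grip=.01).get(o,0)
        for r in env.tip_of(o,p)[:2 if o=="vial_a" else 1]: print(o,round(r["conf"],2),np.round(r["pixel"],1),at_z(p,r["pixel"],z).round(4))
print(env.observe())
E
python3 a.py
```

```text
scene cam [0.959 0.419 0.977] 382.46110095958466
reference 0.73 [226.4 176.9] [ 0.552  -0.1628  0.    ]
specimen 0.58 [207.1 165.3] [ 0.5628 -0.2401  0.    ]
joint_top 0.75 [218.5 168.3] [ 0.5567 -0.1892  0.025 ]
lens 0.68 [341.1 257.5] [ 0.5234  0.2671 -0.    ]
lens_grip 0.88 [363.9 239.9] [0.4417 0.2828 0.01  ]
vial_rack 0.96 [293.9 225.6] [ 0.5375  0.1051 -0.    ]
wash_bottle 0.87 [400.8 345.8] [0.6093 0.5202 0.    ]
jar 0.6 [198.8 103.1] [ 0.3992 -0.4656  0.    ]
tin 0.84 [308.9 328.1] [0.7304 0.326  0.    ]
forceps 0.67 [293.7 173.8] [ 0.3998 -0.0174  0.    ]
step_block 0.65 [266.7 300.9] [0.7519 0.2003 0.    ]
vial_a 0.65 [293.2 174.5] [ 0.4029 -0.0168  0.    ]
vial_a 0.5 [197.5 245.7] [ 0.7694 -0.0504  0.    ]
top cam [0.398 0.035 1.228] 436.0209605651641
reference 0.62 [339.8 215.5] [ 0.5544 -0.1615  0.    ]
specimen 0.81 [371.5 212.2] [ 0.5618 -0.2522  0.    ]
joint_top 0.97 [349.  212.7] [ 0.5585 -0.1835  0.025 ]
lens 0.96 [188.5 228.3] [0.5279 0.2679 0.    ]
lens_grip 0.67 [182.3 257.3] [0.4462 0.283  0.01  ]
vial_rack 0.81 [253.5 226.5] [0.5287 0.0842 0.    ]
wash_bottle 
[... 454 characters left out ...]
9020e+01, -1.23362778e+01]), 'qvel': array([-0.00761262, -0.1288498 , -0.06695064,  0.10486362, -0.02520656,
        0.09674615]), 'joint_efforts': array([-1.19995304e-03, -4.48324227e+01, -2.31464714e+01, -2.70312830e-04,
        5.66171802e-04,  1.18623353e-05]), 'position': array([ 0.21659326, -0.50553056,  0.23132359]), 'tool_rot': array([[ 9.19183834e-01,  3.93828743e-01, -8.62415221e-06],
       [ 3.93828743e-01, -9.19183834e-01,  1.94472924e-05],
       [-2.68278599e-07, -2.12720758e-05, -1.00000000e+00]]), 'ft_force': array([-0.35515706,  1.12499492, -0.07370749]), 'wrist_torque': array([-0.02314221, -0.00733908, -0.03172556]), 'gripper_force': 0.0, 'grip_width': 0.08537784652380152}
```

```bash
python3 -c "
import cv2
a=cv2.imread('pics/top0.png');cv2.imwrite('pics/top0c.png',cv2.resize(a[120:340,60:500],(800,400),interpolation=cv2.INTER_CUBIC))"
```

```text
(no output)
```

View pics/top0c.png

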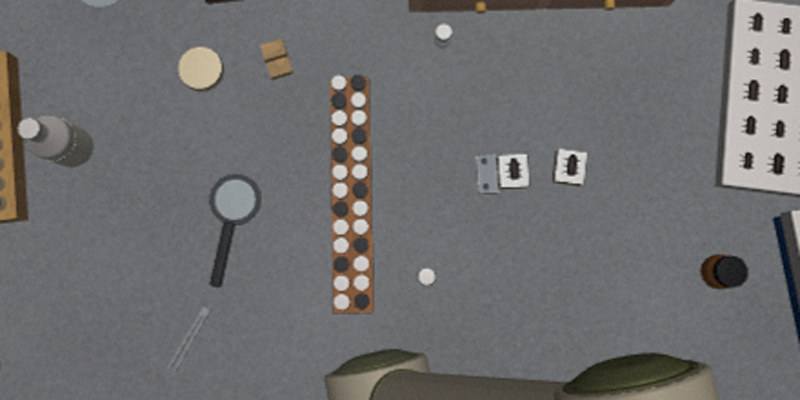

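View pics/scene0.png

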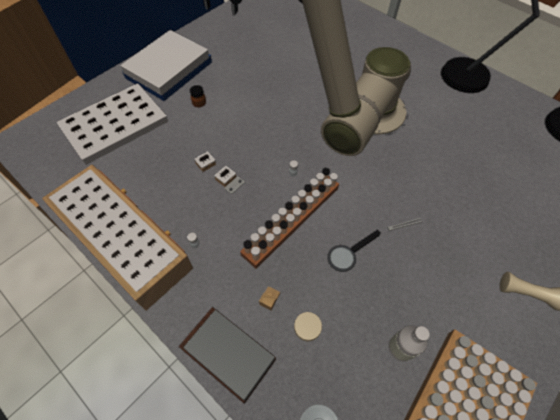

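```bash
cat >> h.py <<'E'
from scipy.spatial.transform import Rotation as Ro
def down(yaw):  # tool pointing down; tool x axis at world heading yaw (deg)
    a=np.radians(yaw); return np.array([[np.cos(a),np.sin(a),0],[np.sin(a),-np.cos(a),0],[0,0,-1.]])
def row(pos,yaw,s=None):
    s=s or env.observe(); R=np.array(s["tool_rot"])
    print("row",Ro.from_matrix(R.T@down(yaw)).as_rotvec(degrees=True).round(2),(R.T@(np.array(pos)-s["position"])*100).round(2),"t",round(s["time_s"],2))
E
python3 -c "
from h import *
row([.545,-.2,.27],88)"
```

```text
row [ -0.    -0.   -64.81] [ 42.22 -15.15  -3.87] t 1.3
```

move_arm([
  [0, 0, -64.8, 42.2, -15.2, -3.9, 1],
  [0, 0, -64.8, 42.2, -15.2, -3.9, 1],
  [0, 0, -64.8, 42.2, -15.2, -3.9, 1],
  [0, 0, -64.8, 42.2, -15.2, -3.9, 1],
  [0, 0, -64.8, 42.2, -15.2, -3.9, 1],
])

```text
time_s: 1.8
position: [0.3999, -0.3341, 0.2533]
tool_rot: [[0.399, 0.917, 0.0], [0.917, -0.399, -0.0], [-0.0, 0.0, -1.0]]
ft_force: [0.1, -0.5, 1.0]
grip_width: 0.0857
gripper_force: 0.0
```

```bash
python3 -c "
from h import *
row([.545,-.2,.27],88)"
```

```text
row [ 2.00e-02  1.00e-02 -2.15e+01] [18.09  7.96 -1.67] t 1.8
```

move_arm([
  [0, 0, -21.5, 18.1, 8, -1.7, 1],
  [0, 0, -21.5, 18.1, 8, -1.7, 1],
  [0, 0, -21.5, 18.1, 8, -1.7, 1],
  [0, 0, -21.5, 18.1, 8, -1.7, 1],
  [0, 0, -21.5, 18.1, 8, -1.7, 1],
])

```text
time_s: 2.3
position: [0.5481, -0.1985, 0.2701]
tool_rot: [[0.035, 0.999, 0.001], [0.999, -0.035, 0.001], [0.001, 0.001, -1.0]]
ft_force: [-0.7, -0.9, -0.0]
grip_width: 0.0857
gripper_force: 0.0
```

```bash
cat > b.py <<'E'
from h import *
import sys
p=env.get_image("wrist"); save(p,sys.argv[1]); R=np.array(p["R"]); print("cam",(-R.T@np.array(p["t"])).round(4)); print(env.observe()["position"])
out=p["color"].copy()
for o in ["reference","specimen","joint_top"]:
    for r in env.tip_of(o,p)[:1]: print(o,round(r["conf"],2),np.round(r["pixel"],1),at_z(p,r["pixel"],.025 if o=="joint_top" else 0).round(4))
for o in ["reference","specimen"]:
    r=env.outline_of(o,p)[0]; m=r["mask"].astype(np.uint8)
    # white foam top
    hsv=cv2.cvtColor(p["color"],cv2.COLOR_RGB2HSV); w=((hsv[...,1]<40)&(hsv[...,2]>170)&(cv2.dilate(m,np.ones((7,7)))>0)).astype(np.uint8)
    w=cv2.morphologyEx(w,cv2.MORPH_OPEN,np.ones((3,3)))
    c=max(cv2.findContours(w,cv2.RETR_EXTERNAL,cv2.CHAIN_APPROX_NONE)[0],key=cv2.contourArea)
    W=np.array([at_z(p,q[0],.025)[:2]*1000 for q in c],np.float32)
    (cx,cy),sz,a=cv2.minAreaRect(W); print(o,"top rect centre",cx,cy,sz,a)
    cv2.drawContours(out,[c],-1,(255,0,0),1)
cv2.imwrite("pics/o_"+sys.argv[1],out[:,:,::-1])
E
python3 b.py w1.png
```

```text
cam [ 0.5504 -0.1194  0.4125]
[ 0.54648246 -0.20043635  0.26974916]
reference 0.85 [284.1 139.3] [ 0.5584 -0.1664  0.    ]
specimen 0.84 [286.3 211.8] [ 0.5587 -0.2526  0.    ]
joint_top 0.55 [280.5 157.5] [ 0.5535 -0.1828  0.025 ]
reference top rect centre 555.6248168945312 -164.36444091796875 (48.5031623840332, 42.41952133178711) 1.6409984827041626
specimen top rect centre 560.0147094726562 -252.4303436279297 (42.17605209350586, 48.321998596191406) 80.81588745117188
```

View pics/o_w1.png

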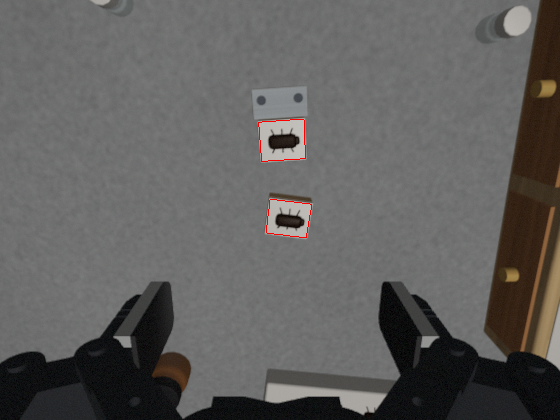

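```bash
python3 -c "
from h import *
row([.560,-.2524,.07],80.8);row([.560,-.2524,.004],80.8)"
```

```text
row [-0.01  0.    6.75] [-4.82  1.78 20.  ] t 2.6
row [-0.01  0.    6.75] [-4.82  1.79 26.6 ] t 2.6
```

move_arm([
  [0, 0, 6.8, -4.8, 1.8, 6, 1],
  [0, 0, 6.8, -4.8, 1.8, 11, 1],
  [0, 0, 6.8, -4.8, 1.8, 16, 1],
  [0, 0, 6.8, -4.8, 1.8, 20, 1],
  [0, 0, 6.8, -4.8, 1.8, 20, 1],
])

```text
time_s: 3.1
position: [0.5583, -0.2509, 0.0652]
tool_rot: [[0.161, 0.987, -0.007], [0.987, -0.161, 0.005], [0.004, -0.008, -1.0]]
ft_force: [0.5, -0.2, 0.1]
grip_width: 0.0854
gripper_force: 0.0
```

```bash
python3 -c "
from h import *
row([.560,-.2524,.004],80.8)
print(env.observe()['qvel'])"
```

```text
row [-0.46 -0.22 -0.06] [-0.14  0.24  6.12] t 3.1
[  0.48415847   5.66094207   2.12876417   0.16533817 -12.72550629
  -0.14763648]
```

move_arm([
  [0, 0, 0, -0.1, 0.1, 3, 1],
  [0, 0, 0, -0.1, 0.1, 6, 1],
  [0, 0, 0, -0.1, 0.1, 6.4, 1],
  [0, 0, 0, -0.1, 0.1, 6.5, 1],
  [0, 0, 0, -0.1, 0.1, 6.5, 1],
])

```text
time_s: 3.6
position: [0.5628, -0.2531, 0.0071]
tool_rot: [[0.159, 0.987, 0.003], [0.987, -0.159, -0.002], [-0.001, 0.003, -1.0]]
ft_force: [1.2, 0.3, -0.1]
grip_width: 0.0856
gripper_force: 0.0
```

```bash
python3 -c "
from h import *
row([.560,-.2524,.004],80.8);print(env.observe())"
```

```text
row [0.17 0.08 0.05] [ 0.02 -0.28  0.31] t 3.6
{'time_s': 3.6, 'q': array([-3.51896804e+01,  4.15041338e+01,  7.92076034e+01,  9.79444295e-04,
        5.91023131e+01, -2.60415646e+01]), 'qvel': array([ 0.16775168, -0.218884  , -0.05007509,  0.04900665, -0.22158995,
        0.01946356]), 'joint_efforts': array([-1.17573193e-01, -5.46157944e+01, -1.67103070e+01, -2.74030586e-03,
       -9.97022318e-03, -5.33034799e-04]), 'position': array([ 0.56276684, -0.25305685,  0.00712554]), 'tool_rot': array([[ 0.15899774,  0.98727536,  0.00266078],
       [ 0.98727794, -0.15899315, -0.0018583 ],
       [-0.00141161,  0.00292239, -0.99999473]]), 'ft_force': array([ 1.1937061 ,  0.29274824, -0.06009056]), 'wrist_torque': array([-0.05353135, -0.01312393, -0.01715394]), 'gripper_force': 0.0, 'grip_width': 0.08556997547087236}
```

move_arm([
  [0, 0, 0, 0, -0.3, 0.2, 1],
  [0, 0, 0, 0, -0.3, 0.2, -1],
  [0, 0, 0, 0, -0.3, 0.2, -1],
  [0, 0, 0, 0, -0.3, 0.2, -1],
  [0, 0, 0, 0, -0.3, 0.2, -1],
], squeeze=25)

```text
time_s: 4.1
position: [0.5594, -0.252, 0.0037]
tool_rot: [[0.159, 0.987, 0.001], [0.987, -0.159, -0.001], [-0.001, 0.001, -1.0]]
ft_force: [-0.3, -1.1, 5.8]
grip_width: 0.0497
gripper_force: 27.1
```

move_arm([
  [0, 0, 0, 0, 0, 0, -1],
  [0, 0, 0, 0, 0, 0, -1],
  [0, 0, 0, 0, 0, 0, -1],
])

```text
time_s: 4.4
position: [0.5594, -0.252, 0.0037]
tool_rot: [[0.159, 0.987, 0.001], [0.987, -0.159, -0.001], [-0.001, 0.001, -1.0]]
ft_force: [0.6, -0.3, 6.3]
grip_width: 0.0496
gripper_force: 27.1
```

```bash
python3 b.py w2.png; python3 -c "
from h import *
row([.55688,-.2143,.005],91.64)
row([.55688,-.2083,.005],91.64);print(env.observe()['position'])"
```

```text
cam [ 0.5715 -0.1737  0.146 ]
[ 0.55936082 -0.2519925   0.00366077]
reference 0.95 [236.3  75.2] [ 0.558  -0.1642  0.    ]
specimen 0.68 [277.7 278.6] [ 0.5599 -0.252   0.    ]
joint_top 0.96 [236.4 142.8] [ 0.5563 -0.1865  0.025 ]
reference top rect centre 556.427490234375 -164.07810974121094 (48.635887145996094, 42.41366958618164) 1.6410213708877563
specimen top rect centre 559.2457275390625 -251.62245178222656 (42.01765441894531, 48.58489227294922) 80.83956146240234
row [  0.06   0.04 -10.77] [ 3.69 -0.84 -0.14] t 4.7
row [  0.06   0.04 -10.77] [ 4.28 -0.94 -0.14] t 4.7
[ 0.55933551 -0.25202366  0.00367526]
```

View pics/o_w2.png

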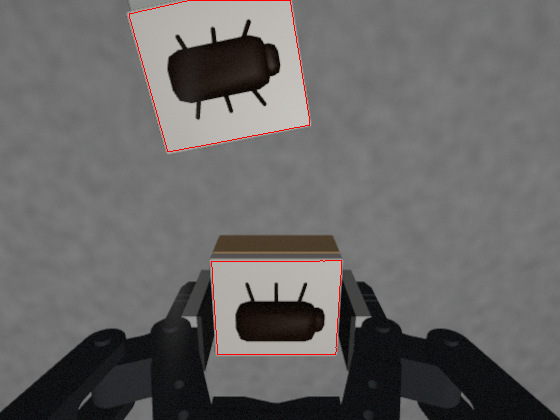

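move_arm([
  [0, 0, -5, 1.0, -0.2, 0, -1],
  [0, 0, -10.8, 2.2, -0.5, 0, -1],
  [0, 0, -10.8, 3.3, -0.7, 0, -1],
  [0, 0, -10.8, 3.7, -0.75, 0, -1],
  [0, 0, -10.8, 3.7, -0.75, 0, -1],
])

```text
time_s: 5.2
position: [0.5579, -0.2135, 0.0036]
tool_rot: [[-0.027, 1.0, 0.001], [1.0, 0.027, -0.0], [-0.0, 0.001, -1.0]]
ft_force: [0.5, 0.9, 7.9]
grip_width: 0.0496
gripper_force: 27.4
```

```bash
python3 b.py w3.png; python3 -c "
from h import *
row([.5578,-.2084,.004],91.64);print(env.observe()['ft_force'])"
```

```text
cam [ 0.5552 -0.1343  0.146 ]
[ 0.55786673 -0.21349264  0.00362659]
reference 0.81 [274.6 171.1] [ 0.5556 -0.1639  0.    ]
specimen 0.62 [273.8 280.3] [ 0.5565 -0.2142  0.    ]
joint_top 0.61 [276.6 247. ] [ 0.557  -0.1869  0.025 ]
reference top rect centre 556.3387451171875 -163.80322265625 (48.53609085083008, 42.404537200927734) 1.7833956480026245
specimen top rect centre 557.55419921875 -213.28036499023438 (48.46318817138672, 41.59648132324219) 1.5176525115966797
row [ 0.06 -0.01 -0.12] [ 0.51  0.01 -0.04] t 5.5
[0.06155347 1.88975593 7.47894472]
```

move_arm([
  [0, 0, 0, 0.3, 0.01, 0, -1],
  [0, 0, 0, 0.5, 0.02, 0, -1],
  [0, 0, 0, 0.58, 0.02, 0, -1],
  [0, 0, 0, 0.62, 0.02, 0, -1],
  [0, 0, 0, 0.62, 0.02, 0, -1],
])

```text
time_s: 6.0
position: [0.558, -0.2085, 0.0037]
tool_rot: [[-0.026, 1.0, 0.002], [1.0, 0.026, -0.002], [-0.002, 0.002, -1.0]]
ft_force: [0.8, -3.8, 5.7]
grip_width: 0.0495
gripper_force: 27.2
```

move_arm([
  [0, 0, 0, 0.08, 0, 0, -1],
  [0, 0, 0, 0.15, 0, 0, -1],
  [0, 0, 0, 0.15, 0, 0, -1],
  [0, 0, 0, 0.15, 0, 0, -1],
])

```text
time_s: 6.4
position: [0.5581, -0.2079, 0.0037]
tool_rot: [[-0.026, 1.0, 0.002], [1.0, 0.026, -0.003], [-0.003, 0.002, -1.0]]
ft_force: [-0.2, -8.9, 3.7]
grip_width: 0.0493
gripper_force: 27.0
```

```bash
python3 b.py w4.png
```

```text
cam [ 0.5553 -0.1283  0.1458]
[ 0.55806497 -0.20792106  0.00366876]
reference 0.79 [274.2 186.3] [ 0.5558 -0.1647  0.    ]
specimen 0.62 [276.1 278.3] [ 0.5577 -0.2076  0.    ]
joint_top 0.7 [273.4 259.2] [ 0.5561 -0.1861  0.025 ]
reference top rect centre 556.3157958984375 -163.76280212402344 (48.61760330200195, 42.183990478515625) 1.5547773838043213
specimen top rect centre 557.68701171875 -207.6773223876953 (48.450260162353516, 41.688533782958984) 1.4812829494476318
```

View pics/w4.png

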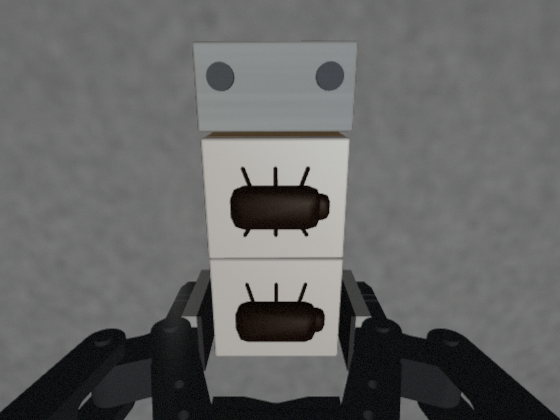

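move_arm([
  [0, 0, 0, -0.05, 0, 0, -1],
  [0, 0, 0, -0.05, 0, 0, 1],
  [0, 0, 0, -0.05, 0, 0, 1],
  [0, 0, 0, -0.05, 0, 0, 1],
  [0, 0, 0, -0.05, 0, 0, 1],
])

```text
time_s: 7.2
position: [0.5572, -0.2065, 0.0027]
tool_rot: [[-0.029, 1.0, -0.001], [1.0, 0.029, 0.001], [0.001, -0.001, -1.0]]
ft_force: [0.4, -0.3, 0.6]
grip_width: 0.0852
gripper_force: 0.0
```

move_arm([
  [0, 0, 0, 0, 0, -2, 1],
  [0, 0, 0, 0, 0, -6, 1],
  [0, 0, 0, 0, 0, -11, 1],
  [0, 0, 0, 0, 0, -16, 1],
  [0, 0, 0, 0, 0, -20, 1],
])

```text
time_s: 7.7
position: [0.5575, -0.2067, 0.206]
tool_rot: [[-0.029, 1.0, 0.002], [1.0, 0.029, -0.001], [-0.001, 0.002, -1.0]]
ft_force: [0.2, -0.2, -0.1]
grip_width: 0.0854
gripper_force: 0.0
```

```bash
python3 b.py w5.png; python3 -c "
from h import *
print(env.observe()['q'])"
```

```text
cam [ 0.5545 -0.1274  0.3483]
[ 0.55927089 -0.20770408  0.21242225]
reference 0.92 [273.7 139.9] [ 0.5541 -0.1679  0.    ]
specimen 0.67 [277.6 182.1] [ 0.559  -0.2091  0.    ]
joint_top 0.56 [276.8 165.6] [ 0.5575 -0.1879  0.025 ]
reference top rect centre 556.0007934570312 -164.20126342773438 (48.9649658203125, 42.762420654296875) 1.644299864768982
[-3.17567883e+01  2.75440225e+01  6.98702457e+01  3.01541259e-03
  8.27597950e+01 -3.34130093e+01]Traceback (most recent call last):
  File "b.py", line 8, in <module>
    r=env.outline_of(o,p)[0]; m=r["mask"].astype(np.uint8)
      ~~~~~~~~~~~~~~~~~~~^^^
IndexError: list index out of range
```

```bash
python3 -c "
from h import *
row([.445,.28,.25],-10.4)
im=cv2.imread('pics/w5.png');cv2.imwrite('pics/w5c.png',cv2.resize(im[90:230,200:360],(640,560),interpolation=cv2.INTER_CUBIC))"
```

```text
row [-1.9000e-01  6.0000e-02  1.0206e+02] [48.96 -9.79 -4.75] t 8.0
```

View pics/w5c.png

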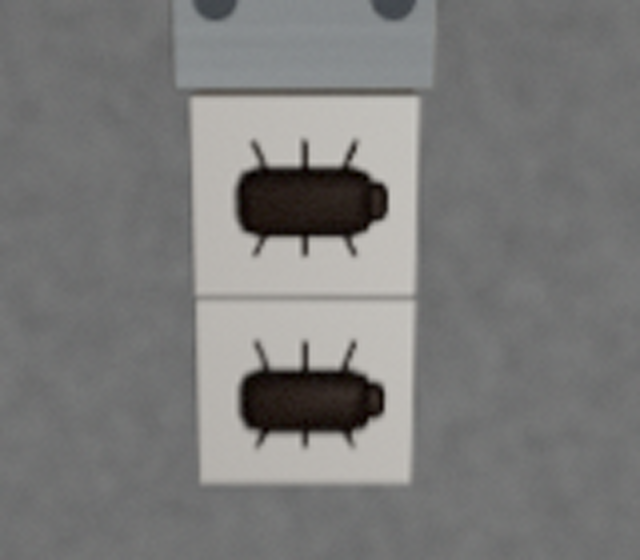

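The mounts stay flush with ends in line after release (joint line at crop row ~297). Now the lens.

move_arm([
  [0, 0, 102, 49, -9.8, -4.8, 1],
  [0, 0, 102, 49, -9.8, -4.8, 1],
  [0, 0, 102, 49, -9.8, -4.8, 1],
  [0, 0, 102, 49, -9.8, -4.8, 1],
  [0, 0, 102, 49, -9.8, -4.8, 1],
])

```text
time_s: 8.5
position: [0.5028, 0.0285, 0.2247]
tool_rot: [[0.643, 0.766, -0.003], [0.766, -0.643, 0.001], [-0.001, -0.003, -1.0]]
ft_force: [1.2, 0.2, 0.4]
grip_width: 0.0854
gripper_force: 0.0
```

```bash
python3 -c "
from h import *
row([.445,.28,.25],-10.4)"
```

```text
row [-0.1   0.16 60.38] [ 15.54 -20.61  -2.49] t 8.5
```

move_arm([
  [0, 0, 60.4, 15.5, -20.6, -2.5, 1],
  [0, 0, 60.4, 15.5, -20.6, -2.5, 1],
  [0, 0, 60.4, 15.5, -20.6, -2.5, 1],
  [0, 0, 60.4, 15.5, -20.6, -2.5, 1],
  [0, 0, 60.4, 15.5, -20.6, -2.5, 1],
])

```text
time_s: 9.0
position: [0.4528, 0.2418, 0.246]
tool_rot: [[0.978, 0.21, -0.003], [0.21, -0.978, -0.001], [-0.003, 0.0, -1.0]]
ft_force: [0.9, -0.2, -0.4]
grip_width: 0.0855
gripper_force: 0.0
```

```bash
python3 -c "
from h import *
row([.445,.28,.25],-10.4)"
```

```text
row [ 0.04  0.17 22.5 ] [ 0.04 -3.9  -0.4 ] t 9.0
```

move_arm([
  [0, 0, 22.5, 0, -3.9, -0.4, 1],
  [0, 0, 22.5, 0, -3.9, -0.4, 1],
  [0, 0, 22.5, 0, -3.9, -0.4, 1],
  [0, 0, 22.5, 0, -3.9, -0.4, 1],
])

```text
time_s: 9.4
position: [0.445, 0.2785, 0.2498]
tool_rot: [[0.985, -0.175, -0.003], [-0.175, -0.985, -0.001], [-0.003, 0.002, -1.0]]
ft_force: [0.2, 0.1, 0.1]
grip_width: 0.0857
gripper_force: 0.0
```

```bash
cat > c.py <<'E'
from h import *
import sys
p=env.get_image("wrist"); save(p,sys.argv[1])
for o in ["lens","lens_grip"]:
    for r in env.tip_of(o,p)[:1]: print(o,round(r["conf"],2),np.round(r["pixel"],1),at_z(p,r["pixel"],.01 if o=="lens_grip" else 0).round(4))
g=cv2.cvtColor(p["color"],cv2.COLOR_RGB2GRAY); out=p["color"].copy()
m=env.outline_of("lens",p)[0]["mask"]; d=((g<60)&m).astype(np.uint8)
W=np.array([at_z(p,(x,y),.015)[:2]*1000 for y,x in zip(*np.nonzero(d))],np.float32)
s=env.observe(); print(s["position"],s["time_s"])
L=np.array([at_z(p,(x,y),.01)[:2]*1000 for y,x in zip(*np.nonzero(m))],np.float32)
# handle part: dark pixels >45 mm from lens tip
l=at_z(p,env.tip_of("lens",p)[0]["pixel"],0)[:2]*1000
h=W[np.linalg.norm(W-l,axis=1)>48]
v=cv2.fitLine(h,cv2.DIST_HUBER,0,.01,.01).ravel(); v*=np.sign(v[0])
print("handle heading",np.degrees(np.arctan2(v[1],v[0])),"pt",v[2:]*1,"n",len(h))
ring=L[np.linalg.norm(L-l,axis=1)<43]; c,r=cv2.minEnclosingCircle(ring); print("ring",c,r)
print("dist lens-line",np.cross(v[:2]/np.hypot(*v[:2]),np.array(c)-v[2:4]), "near/far extents",((h-c)@v[:2]).min(),((h-c)@v[:2]).max())
out[m]=out[m]//2+[60,0,0]; out[d>0]=[255,0,0]
cv2.imwrite("pics/o_"+sys.argv[1],out[:,:,::-1])
E
python3 c.py w6.png
```

```text
lens 0.97 [274.8  94.8] [0.5236 0.2639 0.    ]
lens_grip 0.86 [271.5 170.8] [0.4478 0.2811 0.01  ]
[0.44550336 0.27801986 0.25076973] 9.6
handle heading -12.224461 pt [435.80005 285.18045] n 1123
ring (522.1787719726562, 265.5835266113281) 41.328250885009766
dist lens-line -0.8625658881164782 near/far extents -134.14163221813897 -45.923831880059424c.py:17: DeprecationWarning: Arrays of 2-dimensional vectors are deprecated. Use arrays of 3-dimensional vectors instead. (deprecated in NumPy 2.0)
  print("dist lens-line",np.cross(v[:2]/np.hypot(*v[:2]),np.array(c)-v[2:4]), "near/far extents",((h-c)@v[:2]).min(),((h-c)@v[:2]).max())
```

View pics/o_w6.png

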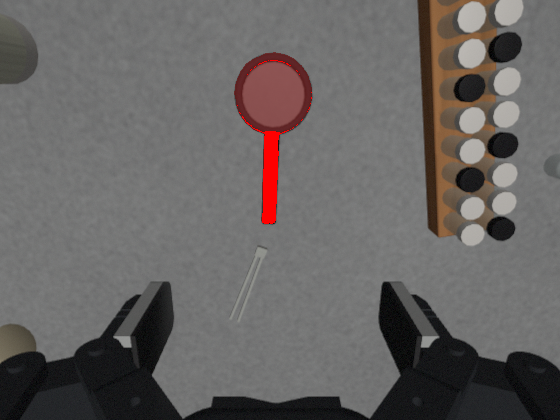

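```bash
python3 -c "
from h import *
row([.4446,.2827,.06],-12.2)
print(env.observe()['q'])"
```

```text
row [0.02 0.04 2.18] [-0.16 -0.45 19.09] t 9.65
[1.90364430e+01 1.85316066e+01 7.60905939e+01 1.78273603e-03
 8.54207051e+01 1.19055458e+02]
```

move_arm([
  [0, 0, 2.2, -0.2, -0.5, 5, 1],
  [0, 0, 2.2, -0.2, -0.5, 10, 1],
  [0, 0, 2.2, -0.2, -0.5, 15, 1],
  [0, 0, 2.2, -0.2, -0.5, 19, 1],
  [0, 0, 2.2, -0.2, -0.5, 19, 1],
])

```text
time_s: 10.15
position: [0.442, 0.2824, 0.0572]
tool_rot: [[0.977, -0.212, -0.009], [-0.212, -0.977, -0.003], [-0.008, 0.005, -1.0]]
ft_force: [0.2, 0.8, 0.2]
grip_width: 0.0855
gripper_force: 0.0
```

```bash
python3 -W ignore c.py w7.png; python3 -c "
from h import *
row([.4446,.2827,.004],-12.2)"
```

```text
lens 0.78 [270.5  86.2] [0.5244 0.2659 0.    ]
lens_grip 0.73 [271.5 235.7] [0.4463 0.2826 0.01  ]
[0.44572518 0.28398264 0.06358972] 10.35
handle heading -12.145813 pt [436.85443 285.24655] n 4088
ring (522.3439331054688, 266.2818908691406) 40.88645935058594
dist lens-line -0.5531230905617122 near/far extents -135.9251178698264 -45.38919132779847
row [-0.13 -0.21 -0.06] [-0.09  0.16  5.96] t 10.4
```

View pics/o_w7.png

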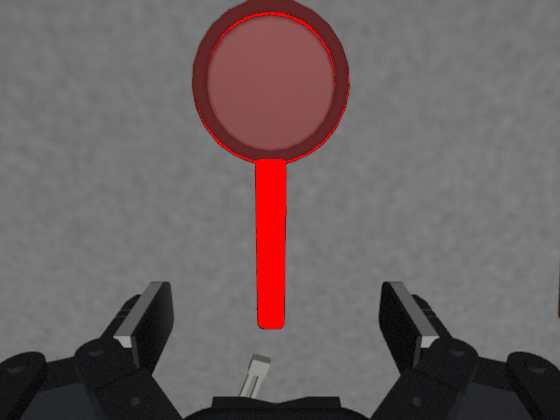

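move_arm([
  [0, 0, 0, -0.1, 0.05, 3, 1],
  [0, 0, 0, -0.1, 0.05, 5.5, 1],
  [0, 0, 0, -0.1, 0.05, 5.9, 1],
  [0, 0, 0, -0.1, 0.05, 5.9, 1],
  [0, 0, 0, -0.1, 0.05, 5.9, 1],
])

```text
time_s: 10.9
position: [0.4442, 0.2837, 0.0039]
tool_rot: [[0.977, -0.213, 0.003], [-0.213, -0.977, 0.001], [0.002, -0.002, -1.0]]
ft_force: [0.4, 0.9, 0.4]
grip_width: 0.0851
gripper_force: 0.0
```

move_arm([
  [0, 0, 0, 0, 0, 0, -1],
  [0, 0, 0, 0, 0, 0, -1],
  [0, 0, 0, 0, 0, 0, -1],
  [0, 0, 0, 0, 0, 0, -1],
  [0, 0, 0, 0, 0, 0, -1],
], squeeze=60)

```text
time_s: 11.4
position: [0.4435, 0.2834, 0.0027]
tool_rot: [[0.977, -0.213, 0.001], [-0.213, -0.977, 0.0], [0.0, -0.0, -1.0]]
ft_force: [-1.8, 0.1, 1.9]
grip_width: 0.0145
gripper_force: 58.6
```

move_arm([
  [0, 0, 0, 0, 0, 0, -1],
  [0, 0, 0, 0, 0, 0, -1],
])

```text
time_s: 11.6
position: [0.4435, 0.2834, 0.0026]
tool_rot: [[0.977, -0.213, 0.001], [-0.213, -0.977, 0.0], [0.0, -0.0, -1.0]]
ft_force: [-0.8, 0.9, 4.9]
grip_width: 0.0145
gripper_force: 59.6
```

move_arm([
  [0, 0, 0, 0, 0, -1, -1],
  [0, 0, 0, 0, 0, -4, -1],
  [0, 0, 0, 0, 0, -8, -1],
  [0, 0, 0, 0, 0, -12, -1],
  [0, 0, 0, 0, 0, -16, -1],
])

```text
time_s: 12.1
position: [0.4427, 0.2831, 0.1642]
tool_rot: [[0.977, -0.213, -0.001], [-0.213, -0.977, -0.0], [-0.001, 0.0, -1.0]]
ft_force: [0.5, -0.6, -1.7]
grip_width: 0.0146
gripper_force: 58.7
```

```bash
cat > d.py <<'E'
from h import *
import sys
p=env.get_image("wrist"); save(p,sys.argv[1]); s=env.observe(); R=np.array(s["tool_rot"]); P=np.array(s["position"])
r=env.tip_of("lens",p)[0]; z=P[2]-.0026
X=at_z(p,r["pixel"],z); print("lens",r["conf"],r["pixel"],X.round(4),"tool",(R.T@(X-P)*1000).round(1))
m=env.outline_of("lens",p)[0]["mask"]
L=np.array([(R.T@(at_z(p,(x,y),z+.01)-P))[:2]*1000 for y,x in zip(*np.nonzero(m))],np.float32)
L=L[L[:,0]>47]; print("ring",cv2.minEnclosingCircle(L)); print(P,R.round(4).tolist(),s["time_s"],s["grip_width"],s["ft_force"])
E
python3 d.py w8.png; python3 -c "
from h import *
row([.4770,-.1870,.17],0)"
```

```text
lens 0.93 [276.5, 87.1] [0.5234 0.2642 0.1681] tool [80.6  2.9  3.3]
ring ((80.61865997314453, 2.0646164417266846), 36.886444091796875)
[0.44522501 0.28410706 0.1706558 ] [[0.9771, -0.2123, 0.0099], [-0.2124, -0.9772, 0.0035], [0.0089, -0.0055, -0.9999]] 12.15 0.014518157453223716 [2.24086453 0.96129423 5.52555387]
row [ -0.12  -0.25 -12.27] [13.23 45.28 -0.59] t 12.25
```

View pics/w8.png

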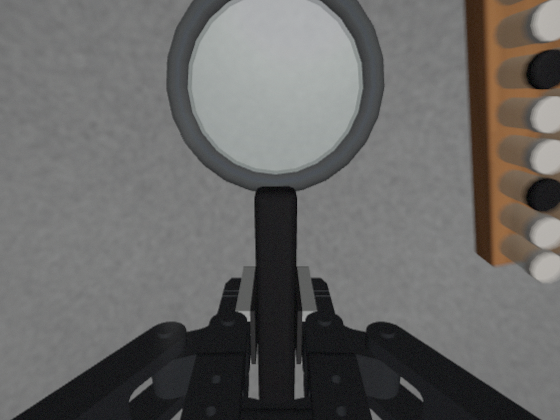

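move_arm([
  [0, 0, -1, 0.6, 2, 0, -1],
  [0, 0, -3, 1.6, 5.5, 0, -1],
  [0, 0, -5, 2.9, 9.9, 0, -1],
  [0, 0, -6, 4.1, 14.1, 0, -1],
  [0, 0, -7, 5.4, 18.5, 0, -1],
])

```text
time_s: 12.75
position: [0.4557, 0.0896, 0.1611]
tool_rot: [[0.996, -0.091, -0.003], [-0.091, -0.996, 0.0], [-0.003, 0.0, -1.0]]
ft_force: [1.6, 0.5, -1.9]
grip_width: 0.0145
gripper_force: 58.8
```

```bash
python3 -c "
from h import *
row([.4759,-.1861,.17],0)"
```

```text
row [-0.    0.17 -5.2 ] [ 4.51 27.27 -0.9 ] t 12.75
```

move_arm([
  [0, 0, -1, 0.7, 4.4, -0.6, -1],
  [0, 0, -2, 1.4, 8.8, -0.6, -1],
  [0, 0, -3, 2.2, 13.2, -0.6, -1],
  [0, 0, -4, 2.9, 17.6, -0.6, -1],
  [0, 0, -5.2, 3.6, 22, -0.6, -1],
])

```text
time_s: 13.25
position: [0.4714, -0.1329, 0.167]
tool_rot: [[1.0, -0.001, -0.003], [-0.001, -1.0, 0.001], [-0.003, -0.001, -1.0]]
ft_force: [0.8, 1.0, -1.8]
grip_width: 0.0143
gripper_force: 58.8
```

```bash
python3 -c "
from h import *
row([.4759,-.1861,.14],0)"
```

```text
row [-0.09  0.15 -0.04] [0.46 5.33 2.69] t 13.25
```

move_arm([
  [0, 0, 0, 0.2, 2.5, 0.5, -1],
  [0, 0, 0, 0.4, 4.5, 1.5, -1],
  [0, 0, 0, 0.5, 5.3, 2.5, -1],
  [0, 0, 0, 0.5, 5.3, 2.7, -1],
  [0, 0, 0, 0.5, 5.3, 2.7, -1],
])

```text
time_s: 13.75
position: [0.4768, -0.1832, 0.1405]
tool_rot: [[1.0, -0.001, -0.002], [-0.001, -1.0, 0.002], [-0.002, -0.002, -1.0]]
ft_force: [-0.1, 0.5, -1.8]
grip_width: 0.0143
gripper_force: 58.8
```

```bash
sed 's/w8/w9/' d.py >/dev/null; python3 d.py w9.png; python3 -c "
from h import *
row([.4759,-.1861,.060],0)"
```

```text
lens 0.66 [277.7, 88.9] [ 0.5589 -0.185   0.1385] tool [81.8  1.8  2.5]
ring ((82.02649688720703, 0.7477548122406006), 38.53376770019531)
[ 0.47712781 -0.18319823  0.14109306] [[1.0, -0.0003, -0.0009], [-0.0003, -1.0, 0.0008], [-0.0009, -0.0008, -1.0]] 13.8 0.014662335915482948 [ 0.46398525 -0.60996729 -1.71421613]
row [ 0.01 -0.02 -0.  ] [-0.15  0.27  8.17] t 13.9
```

View pics/w9.png

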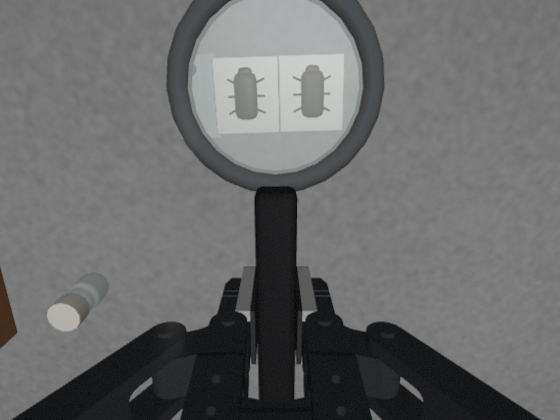

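move_arm([
  [0, 0, 0, -0.1, 0.1, 2, -1],
  [0, 0, 0, -0.2, 0.2, 4.5, -1],
  [0, 0, 0, -0.2, 0.2, 7, -1],
  [0, 0, 0, -0.2, 0.2, 8, -1],
  [0, 0, 0, -0.2, 0.2, 8, -1],
])

```text
time_s: 14.4
position: [0.4751, -0.1857, 0.0608]
tool_rot: [[1.0, -0.001, -0.001], [-0.001, -1.0, 0.001], [-0.001, -0.001, -1.0]]
ft_force: [0.1, -0.5, -1.4]
grip_width: 0.0145
gripper_force: 58.8
```

move_arm([
  [0, 0, 0, 0, 0, 0, -1],
  [0, 0, 0, 0, 0, 0, -1],
  [0, 0, 0, 0, 0, 0, -1],
])

```text
time_s: 14.7
position: [0.4757, -0.1865, 0.0622]
tool_rot: [[1.0, -0.001, 0.002], [-0.001, -1.0, -0.001], [0.002, 0.001, -1.0]]
ft_force: [-0.4, 0.0, -0.7]
grip_width: 0.0148
gripper_force: 58.8
```

```bash
python3 d.py w10.png; python3 -c "
from h import *
row([.4755,-.1855,.060],0)
for n in ('scene','top'):
    p=env.get_image(n); save(p,n+'1.png'); r=env.tip_of('lens',p)
    if r: print(n,r[0]['conf'],at_z(p,r[0]['pixel'],.057))
    print('expect',proj(p,[.5567,-.1861,.057]),r[0]['pixel'] if r else 0)
a=cv2.imread('pics/scene1.png')[110:230,150:310]; b=cv2.imread('pics/w10.png')[0:240,120:440]
cv2.imwrite('pics/fin.png',np.vstack([cv2.resize(b,(400,300)),cv2.resize(a,(400,300),interpolation=cv2.INTER_CUBIC)]))
"
```

```text
lens 0.6 [275.8, 89.0] [ 0.5578 -0.1876  0.0594] tool [82.2  1.   2.7]
ring ((82.58556365966797, 0.6171343922615051), 38.64730453491211)
[ 0.47560117 -0.1864944   0.06203935] [[1.0, -0.0013, 0.0012], [-0.0013, -1.0, -0.0008], [0.0012, 0.0008, -1.0]] 14.75 0.01468598361748737 [ 0.45905501  0.2458     -1.7556249 ]
row [ 0.03 -0.04 -0.08] [ 0.   -0.09  0.17] t 14.85
scene 0.62 [ 0.55179365 -0.18994534  0.057     ]
expect [217.86946846 162.44837291] [218.2, 160.8]
top 0.52 [ 0.55651334 -0.18599507  0.057     ]
expect [352.03533354 211.73101981] [352.0, 211.8]
```

View pics/fin.png

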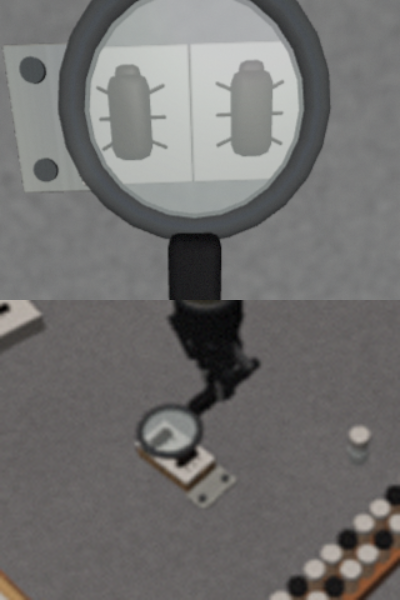

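move_arm([
  [0, 0, 0, -0.05, -0.1, 0.2, -1],
  [0, 0, 0, -0.05, -0.1, 0.2, -1],
  [0, 0, 0, -0.05, -0.1, 0.2, -1],
  [0, 0, 0, -0.05, -0.1, 0.2, -1],
  [0, 0, 0, -0.05, -0.1, 0.2, -1],
])

```text
time_s: 15.55
position: [0.4749, -0.1854, 0.0593]
tool_rot: [[1.0, -0.001, 0.0], [-0.001, -1.0, -0.0], [0.0, 0.0, -1.0]]
ft_force: [0.6, 0.6, -1.2]
grip_width: 0.0144
gripper_force: 58.8
```

```bash
python3 -c "
from h import *
s=env.observe();print(s['position'],s['grip_width'],s['ft_force'])
print(env.close_job())"
```

```text
[ 0.47485482 -0.18538639  0.05932579] 0.014405611283754383 [ 0.62281138  0.58027573 -1.23955067]
the job is handed in; nothing more can be done
None
```

The specimen mount is flush against the reference with ends in line (within about 0.2 mm by camera), and the lens is held level over the joint, about 2 cm above the beetles' backs; I handed the job in at about 15.6 s, and no verdict came back.

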